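Feed the long reagent cassette through the loader flap

ROBOT

A 6-joint arm with a two-finger parallel gripper is mounted at the origin on the work surface. World frame = base frame: x ahead of the robot, y to its left, z up, the work surface at z = 0. Lengths are in mm, angles in degrees, forces in N, time in s.
With the tool pointing down it reaches from about 300 to 850 mm from the base axis. Payload 4.2 kg.
Tool frame: the origin (TCP) lies at the very end of the fingers, on their centre line; the grasp point (between the pads) lies 19 mm behind it (hold_point_z is the z of the grasp point in the tool frame, in mm); z points along the fingers, y is the direction in which the jaws open and shut (so a half turn about z gives the same grasp; the last joint's range is limited). The gripper opens to 91 mm and grips with 3 to 60 N. Pads are 32 mm wide; open, the fingers measure 118 mm over their backs; the gripper's body (76 mm by 178 mm) begins 60 mm behind the grasp point.
Start: joints at [73.969, 18.312, 89.639, -0, 72.044, -1.146], TCP at [147.712, 555.72, 213.976] pointing down, gripper open.
Joint ranges: [-177.97, 177.97], [-48.28, 115.42], [12.27, 149.76], [-77.06, 257.06], [2.81, 150.46], [-146.56, 146.56]. Speed limits (degrees/s): [147.25, 147.25, 180, 180, 180, 180].

INTERFACE

Orientations are given as [roll, pitch, yaw] about the fixed x, y, z axes, in that order (R = Rz(yaw) Ry(pitch) Rx(roll)).
In Python, from workcell import state, grab_frame, job_done, hold_point_z gives the robot as it stands. The module is installed in compiled form; this text tells all that it offers.
- The arm moves only by the shell command python3 -m creep 'ROWS' [FORCE]. ROWS is JSON, a list of rows, each a list of 7 numbers: the closure, from 0 (fully open) to 1 (shut), then the shift along the tool's x, y, z in mm, then the turn, a rotation vector about the tool's x, y, z in degrees. A call has 1 to 5 rows; each row shifts and turns the commanded pose from where the row before left it, along the tool's axes as they then stand; what a row does not reach is not made up. A row lasts 1/8 s, in which the tool goes at most 62.5 mm and 10.7 degrees, less where a joint would pass 70% of its speed; a pose out of reach is approached as far as the arm can. A call is refused whole if a number of a shift passes 62.5 or a number of a turn 10.7, either way. A call with a gripper value outside its range is refused whole. The fingers move at their own pace and stop on an object; FORCE is the grip in N (left out, the last holds). Time passes only in rows, so rows that do not move let the fingers close. It gives the time, the measured TCP pose, the force and the opening at its end, in the units of the state.
- state(): the state, without advancing time (a new reading comes with each control period).
- grab_frame(name): name is "scene" or "top"; returns a dict with "frame" (400x640x3 uint8, red, green, blue), "fx", "fy", "cx", "cy" (pixels), "view" (4x4, takes a point from world to camera coordinates). Camera axes: x right, y down, z forward; pixel columns grow to the right and rows downward; lengths in mm; the calibration is good to about 2 mm. A picture is of the moment at which its call begins. There is no depth.
- job_done(): hands the job in, once; it reports no verdict.
The state is a dict: "time_s": time; "qpos": joint angles; "qvel": joint speeds; "effort": joint torques, N m; "ee_pos": TCP position; "ee_rot": TCP orientation; "force": force on the tool from outside, world axes, zero at the start; "torque": the same for the moment, N m; "gripper_width": finger opening in mm.
Only numpy, scipy, OpenCV 4.12 (cv2) and the standard library are available. Lean on these libraries where they do the work, as an engineer would, in place of code of your own. Each camera call takes 0.05 s, during which the arm holds its last target.

TASK

On the cassette loader, push the long reagent cassette (three caps) along its lane with the fingertips and on through the hanging flap, until all of it is inside the bay; then draw the fingers back out so that the flap swings shut behind it. Only push it: do not lift it, and leave the short two-cap cassette and the things around the loader where they are.

Things in the scene. Friction and masses are not known exactly. Their poses are not given: they have to be found in the camera images.
- feeder: Fixed white-grey cassette loader with two parallel lanes. Origin on the table midway between the lanes, under the hinge bar; x runs along the lanes into the bays (to the robot's left, give or take 20 degrees), y towards the robot, z up. Lanes centred at y = +45 and -45 mm, 60 mm wide, floor 8 mm above the table, x = -140 to 130 mm. Before the bar (x < 0) they are open above, their walls only 22 mm high.
- hinge_bar (a point): Middle of the steel hinge bar, 6 mm thick, that crosses both lanes, axis 71 mm above the table at feeder x = 0; a flap hangs from it in each lane. The fingers must reach about 30 mm beyond the bar at lane level, so straight-down fingers are stopped by it: lean them some 40 degrees, tips leading into the bay, and they pass beneath it.
- bay (a point): Middle of the clear flat roof of the two bays, top 82 mm above the table. The bays run from feeder x = 0 (the bar) to 130 mm, clear side walls and a white divider 30 mm wide up to the roof, then a closed white housing 85 mm high to x = 175 mm. The only way in is under the bar.
- near_sill (a point): Centre of the near lane's floor (y = +45 mm in the feeder's frame) right under the hinge bar, 8 mm above the table. Axes as the feeder's.
- far_sill (a point): The same for the far lane (y = -45 mm).
- long_cassette: Loose white plastic cassette, 64 long (x) x 52 wide (y) x 18 mm high (z), with three round grey caps 16 mm across, almost flush, in a row on top; about 0.1 kg. Origin at the centre of its underside. It lies lengthwise in the near or far lane before the flap, within 0.05 rad of the lane's direction. The flap drops shut behind it once its rear end is about 26 mm beyond the bar's axis.
- short_cassette: Loose white cassette like the other but only 44 mm long, with two caps, lying in the other lane. Origin at the centre of its underside. To be left alone.
- flap_near (a joint): Angle (rad) of the steel flap of the near lane (feeder y = +45 mm): 0 hanging shut, growing to 1.5 at most as its lower edge swings into the bay. 56 mm wide, 2 mm thick, lower edge 51 mm below the bar's axis and 12 mm above the lane floor; 35 g. It opens only inwards, at a light push, rests on what is beneath it and falls shut by its weight within a second.
- flap_far (a joint): The same for the flap of the far lane (feeder y = -45 mm).
- tube_rack: Loose white tube rack with eight capped tubes, 70 x 170 mm, 106 mm high, at the far left; origin at the centre of its underside. Leave alone.
- wash_bottle: Loose white bottle, 68 mm across, 170 mm high, at the far right; origin at the centre of its underside. Leave alone.
- jar: Loose amber jar, 50 mm across, 70 mm high, standing on the table beyond the loader, on the side away from the robot; origin at the centre of its underside. Leave alone.
- tip_box: Loose grey box with a clear lid, 94 x 64 mm, 55 mm high, standing on the table behind the bays' closed end; origin at the centre of its underside. Leave alone.
Things that resemble listed ones, but are neither listed nor needed, are in the scene too. Leave any green, orange or yellow look-alike of the long_cassette alone.

How it is judged:
By the outcome, as a careful person would: the job done as asked, in the order asked, and still so for the second after the job is handed in, with the robot touching nothing.
It also fails if it takes over 40 s, if anything falls off the work surface, if the arm or the gripper's body presses on something with over 40 N, if the wrist force passes 120 N, or if a joint passes its speed limit or range.

## Working session

There is one attempt and no reset: what is moved stays moved. The work goes in short steps, Python scripts to look and compute and a shell command to move; the robot and the scene stay as the last step left them, time stands still between calls to the robot, and variables do not carry over. Pictures are saved under pics/ and viewed, and the job is handed in when it is done.

```bash
mkdir -p pics; ls
python3 - <<'E'
from workcell import *
import cv2
print(state(), hold_point_z)
for n in("scene","top"):
    g=grab_frame(n); cv2.imwrite(f"pics/{n}0.png",g["frame"][:,:,::-1]); print(n,g["fx"],g["fy"],g["cx"],g["cy"]); print(g["view"])
E
```

```text
pics
{'time_s': 0.0, 'qpos': array([ 7.39666280e+01,  1.83504210e+01,  8.97065730e+01, -1.43266254e-03,
        7.20439334e+01, -1.14640144e+00]), 'qvel': array([-0.15144425,  0.01623755, -0.0072505 , -0.0366365 , -0.05682152,
        0.09926646]), 'effort': array([ 3.08757089e-04, -4.12457550e+01, -2.31978035e+01,  7.28122308e-02,
        4.57224890e-02, -1.41708570e-04]), 'ee_pos': array([147.59576868, 555.20641126, 213.13138612]), 'ee_rot': array([-1.79899066e+02, -6.57437818e-04,  1.65113472e+02]), 'force': array([-0.42148652, -0.69792681, -0.79579432]), 'torque': array([-0.00815733, -0.01700511,  0.01582487]), 'gripper_width': 91.05104444074257} -18.8
scene 511.7397892155009 511.7397892155009 324.3142758362118 196.78674313950057
[[-3.10630502e-01  9.50506462e-01 -6.79394549e-03  1.38907662e+02]
 [ 7.99714746e-01  2.57474286e-01 -5.42368248e-01 -4.62326761e+02]
 [-5.13775258e-01 -1.73909339e-01 -8.40113401e-01  2.20633451e+03]
 [ 0.00000000e+00  0.00000000e+00  0.00000000e+00  1.00000000e+00]]
top 363.6368087998246 363.6368087998246 318.2680448677481 197.42733983608858
[[-2.79385501e-02 -9.99590823e-01 -6.13378626e-03  4.33247782e+01]
 [-9.80415474e-01  2.85982743e-02 -1.94852861e-01  5.98282506e+02]
 [ 1.94948547e-01  5.69752554e-04 -9.80813305e-01  1.03689819e+03]
 [ 0.00000000e+00  0.00000000e+00  0.00000000e+00  1.00000000e+00]]
```

View pics/scene0.png

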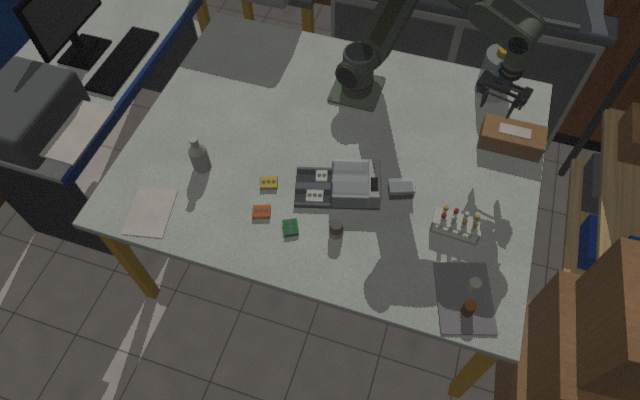

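View pics/top0.png

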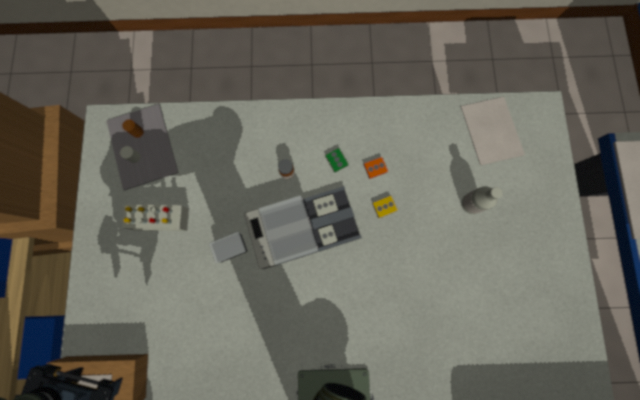

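Run:
```python
import cv2,numpy as np
a=cv2.imread("pics/top0.png")[170:280,210:400]; b=cv2.imread("pics/scene0.png")[145:225,280:420]
a=cv2.resize(a,None,fx=4.2,fy=4.2,interpolation=cv2.INTER_CUBIC);cv2.imwrite("pics/topc.png",a)
cv2.imwrite("pics/scenec.png",cv2.resize(b,None,fx=5.5,fy=5.5,interpolation=cv2.INTER_CUBIC))
```

```text
(no output)
```

View pics/topc.png

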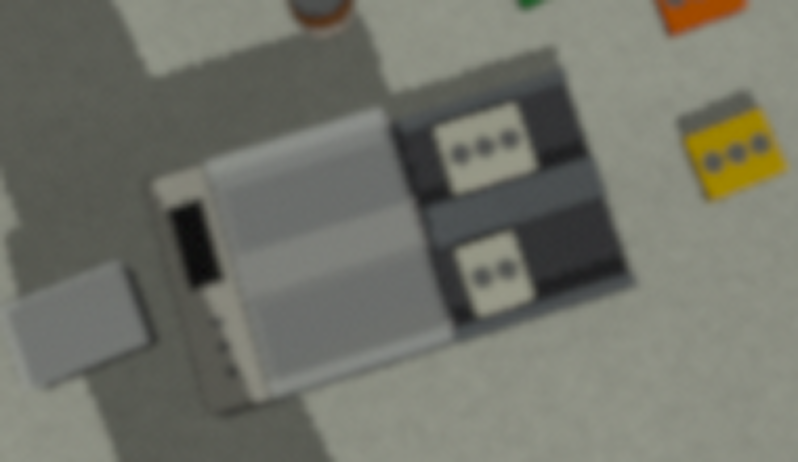

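View pics/scenec.png

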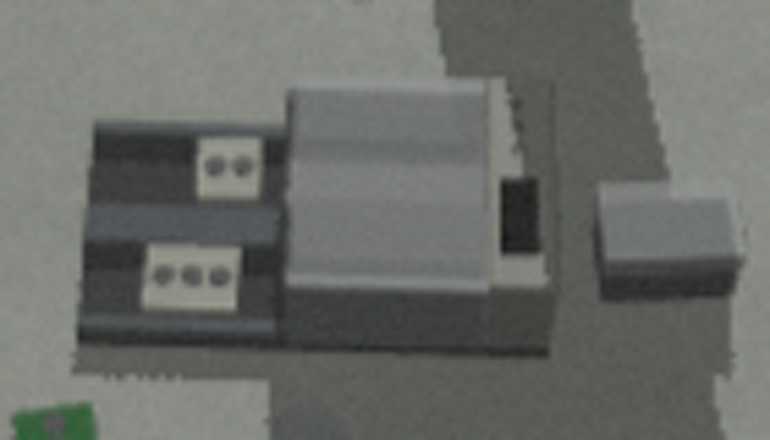

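```bash
cat > h.py <<'E'
import numpy as np,cv2
from scipy.optimize import least_squares
from workcell import *
C={}
def cams():
    for n in("scene","top"): C[n]=grab_frame(n)
    return C
def proj(n,P):
    g=C[n]; p=g["view"][:3,:3]@np.asarray(P,float)+g["view"][:3,3]
    return np.array([g["fx"]*p[0]/p[2]+g["cx"],g["fy"]*p[1]/p[2]+g["cy"]])
def ray(n,uv,z):
    g=C[n];R=g["view"][:3,:3];t=g["view"][:3,3]
    d=R.T@np.array([(uv[0]-g["cx"])/g["fx"],(uv[1]-g["cy"])/g["fy"],1]);o=-R.T@t
    return o+d*(z-o[2])/d[2]
tp=lambda u,v:(210+u/4.2-.4,170+v/4.2-.4)
sc=lambda u,v:(280+u/5.5-.4,145+v/5.5-.4)
def F2W(f,p):
    x,y,a=f; c,s=np.cos(a),np.sin(a)
    return np.array([x+c*p[0]-s*p[1],y+s*p[0]+c*p[1],p[2]])
E
python3 - <<'E'
from h import *
cams()
# feeder: x axis ~ +y world, y axis towards the robot (-x): yaw ~ +90
T=[("top",tp(385,110),0,-1,82),("top",tp(455,335),0,1,82),("top",tp(208,163),130,-1,84),("top",tp(268,395),130,1,84),("top",tp(153,183),175,-1,85),
("top",tp(632,282),-140,1,22),("top",tp(557,72),-140,-1,22),
("scene",sc(290,82),0,1,82),("scene",sc(490,80),130,1,84),("scene",sc(287,285),0,-1,82),("scene",sc(490,288),130,-1,84),("scene",sc(95,122),-140,1,22),("scene",sc(80,325),-140,-1,22)]
def res(v):
    r=[]
    for n,uv,x,s,z in T: r+=list(proj(n,F2W(v[:3],(x,s*v[3],z)))-uv)
    return np.array(r)
s=least_squares(res,[430,0,1.57,80],loss="soft_l1");v=s.x
print(v,np.degrees(v[2])); print(res(v).reshape(-1,2).round(1))
c,si=np.cos(v[2]),np.sin(v[2])
def W2F(P): d=P[:2]-v[:2]; return np.array([c*d[0]+si*d[1],-si*d[0]+c*d[1]])
for n,uvs in(("top",[tp(461,154),tp(485,147),tp(510,139),tp(483,276),tp(507,269)]),("scene",[sc(164,275),sc(192,275),sc(220,275)])):
    for uv in uvs: print(n,W2F(ray(n,uv,26)).round(1))
print("corners",[W2F(ray("top",tp(*u),26)).round(1) for u in((434,127),(520,102),(537,168),(449,195))])
np.save("f.npy",v[:3])
E
```

```text
[522.62477292  56.36300275   1.84739471  82.53790314] 105.84791984267153
[[-0.9 -0.3]
 [-0.8 -0.1]
 [-1.3  0.1]
 [ 0.1 -0.6]
 [-3.1 -0.2]
 [ 1.  -0.3]
 [ 1.9 -0.6]
 [ 0.8 -1.3]
 [-0.5 -0.3]
 [-0.  -1.1]
 [-0.2 -0.8]
 [-0.4 -0.1]
 [-0.8 -0.5]]
top [-46.6 -44.2]
top [-65.  -43.9]
top [-84.4 -44.1]
top [-34.8  46.1]
top [-53.   46.5]
scene [-83.1 -45.7]
scene [-64.3 -45. ]
scene [-45.6 -44.4]
corners [array([-33.6, -69.5]), array([-100. ,  -68.4]), array([-96.7, -17.5]), array([-29. , -17.8])]
```

```bash
cat >> h.py <<'E'
from scipy.spatial.transform import Rotation as Ro
f=None
try: f=np.load("f.npy")
except Exception: pass
def W2F(P):
    c,s=np.cos(f[2]),np.sin(f[2]);d=np.asarray(P)[:2]-f[:2]; return np.array([c*d[0]+s*d[1],-s*d[0]+c*d[1],P[2]])
def Rt(th): # target orientation, lean th deg
    a=f[2]; X=np.array([np.cos(a),np.sin(a),0]);Y=np.array([np.sin(a),-np.cos(a),0])
    Z=np.array([0,0,-1.]); t=np.radians(th)
    z=np.sin(t)*X+np.cos(t)*Z
    return np.column_stack([np.cross(Y,z),Y,z])
def go(xf,yf,z,th):
    s=state(); R=Ro.from_euler("xyz",s["ee_rot"],degrees=True).as_matrix()
    P=F2W(f,(xf,yf,z)); print("t",round(s["time_s"],2),"q",s["qpos"].round(1),"F",s["force"].round(1),"w",round(s["gripper_width"],1))
    print("tcp",s["ee_pos"].round(1),"feeder",W2F(s["ee_pos"]).round(1),"target",P.round(1))
    print("shift tool",(R.T@(P-s["ee_pos"])).round(1),"turn",np.degrees(Ro.from_matrix(R.T@Rt(th)).as_rotvec()).round(1))
E
python3 - <<'E'
from h import *
cams()
go(-150,-45,214,0)
for n,uv,z in(("jar",(286,168),35),("yellow",(384,206),18),("orange",(375,166),18),("green",(336,158),18),("bottle",(480,200),80)): print(n,W2F(ray("top",uv,z)).round())
E
```

```text
t 0.3 q [74.  18.3 89.7  0.  72.  -1.1] F [-0.2  0.8 -0.6] w 91.2
tcp [147.7 555.6 213.7] feeder [582.6 224.4 213.7] target [606.9 -75.6 214. ]
shift tool [-6.059e+02 -4.921e+02 -1.000e-01] turn [-0.   0.  59.3]
jar [  17. -190.   35.]
yellow [-239.   14.   18.]
orange [-255. -116.   18.]
green [-145. -179.   18.]
bottle [-500.   89.   80.]
```

```bash
python3 -m creep '[[0.85,-46,-37,0,0,0,0],[0.85,-46,-37,0,0,0,0],[0.85,-46,-37,0,0,0,0],[0.85,-46,-37,0,0,0,0],[0.85,-46,-37,0,0,0,0]]' 20
python3 -m creep '[[0.85,-46,-37,0,0,0,0],[0.85,-46,-37,0,0,0,0],[0.85,-46,-37,0,0,0,0],[0.85,-46,-37,0,0,0,0],[0.85,0,0,0,0,0,0]]'
python3 -c "
from h import *
go(-150,-45,214,0)"
```

```text
time_s: 0.92
ee_pos: [323.4, 316.3, 214.1]
ee_rot: [180.0, 0.0, 165.1]
force: [0.8, 0.8, -0.1]
gripper_width: 44.3
time_s: 1.55
ee_pos: [464.2, 124.6, 213.8]
ee_rot: [-180.0, 0.0, 164.8]
force: [-0.6, 0.5, -1.4]
gripper_width: 13.7
t 1.55 q [ 13.7   9.8 101.4  -0.   68.8 -61.1] F [-0.6  0.5 -1.4] w 13.7
tcp [464.2 124.6 213.8] feeder [ 81.6  37.6 213.8] target [606.9 -75.6 214. ]
shift tool [-190.3 -155.8    0. ] turn [ 0.   0.1 58.9]
```

```bash
python3 -m creep '[[0.85,-47,-39,0,0,0,0],[0.85,-47,-39,0,0,0,0],[0.85,-47,-39,0,0,0,0],[0.85,-47,-39,0,0,0,0],[0.85,0,0,0,0,0,9]]'
python3 -m creep '[[0.85,0,0,0,0,0,10],[0.85,0,0,0,0,0,10],[0.85,0,0,0,0,0,10],[0.85,0,0,0,0,0,10],[0.85,0,0,0,0,0,10]]'
python3 -c "
from h import *
go(-150,-45,214,57)"
```

```text
time_s: 2.17
ee_pos: [605.6, -73.6, 213.0]
ee_rot: [-180.0, 0.0, 155.7]
force: [-0.2, 0.1, 0.7]
gripper_width: 13.5
time_s: 2.8
ee_pos: [603.6, -70.0, 213.9]
ee_rot: [-180.0, -0.0, 105.9]
force: [0.0, -0.1, -0.5]
gripper_width: 13.7
t 2.8 q [ -7.7  21.3  85.1   0.   73.6 -23.6] F [ 0.  -0.1 -0.5] w 13.7
tcp [603.6 -70.  213.9] feeder [-143.6  -43.4  213.9] target [606.9 -75.6 214. ]
shift tool [-6.4  1.6 -0.2] turn [-0. 57. -0.]
```

Now lean, watching the joints.

```bash
python3 -m creep '[[0.85,-6,1.5,0,0,9.5,0],[0.85,0,0,0,0,9.5,0],[0.85,0,0,0,0,9.5,0],[0.85,0,0,0,0,0,0]]'
python3 -c "
from h import *
go(-150,-45,214,57)"
```

```text
time_s: 3.3
ee_pos: [606.9, -78.0, 211.5]
ee_rot: [-179.8, -28.6, 105.9]
force: [-0.7, 0.1, 0.1]
gripper_width: 14.0
t 3.3 q [-20.5  30.5  76.3  22.5  91.3 -39.6] F [-0.7  0.1  0.1] w 14.0
tcp [606.9 -78.  211.5] feeder [-152.3  -44.4  211.5] target [606.9 -75.6 214. ]
shift tool [ 3.2  0.6 -1.1] turn [-0.2 28.4 -0.1]
```

```bash
python3 -m creep '[[0.85,0,0,0,0,9.5,0],[0.85,0,0,0,0,9.5,0],[0.85,0,0,0,0,9.5,0],[0.85,0,0,0,0,0,0]]'
python3 -c "
from h import *
go(-130,-46,80,57)
C=cams(); cv2.imwrite('pics/t1.png',cv2.resize(C['top']['frame'][130:300,200:440,::-1],None,fx=3.3,fy=3.3,interpolation=2)); cv2.imwrite('pics/s1.png',cv2.resize(C['scene']['frame'][60:260,220:480,::-1],None,fx=3,fy=3,interpolation=2))"
```

```text
time_s: 3.8
ee_pos: [606.6, -76.3, 211.1]
ee_rot: [-179.4, -57.0, 105.6]
force: [0.8, 0.3, -0.1]
gripper_width: 14.1
t 3.8 q [-27.7  41.9  71.3  39.6 108.7 -45.3] F [ 0.8  0.3 -0.1] w 14.1
tcp [606.6 -76.3 211.1] feeder [-150.5  -44.5  211.1] target [602.4 -56.1  80. ]
shift tool [-98.8   2.3  88.5] turn [-0.4 -0.  -0.1]
```

View pics/s1.png

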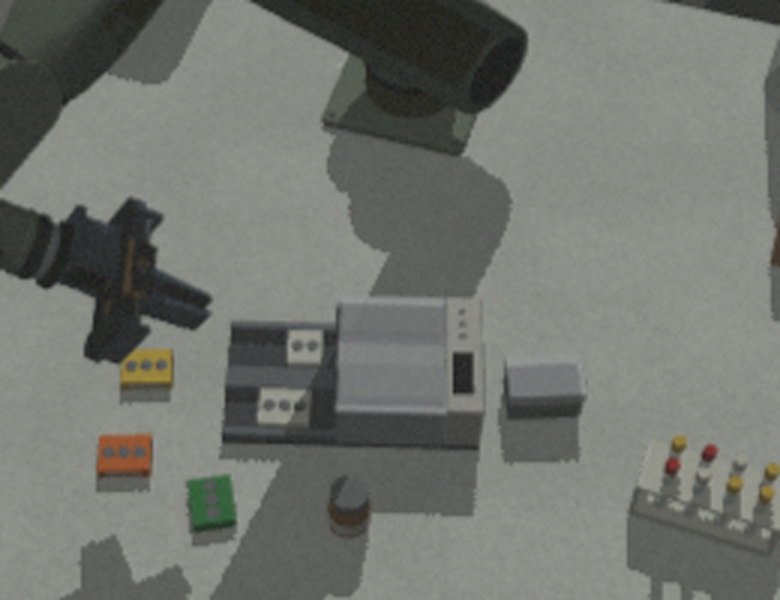

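View pics/t1.png

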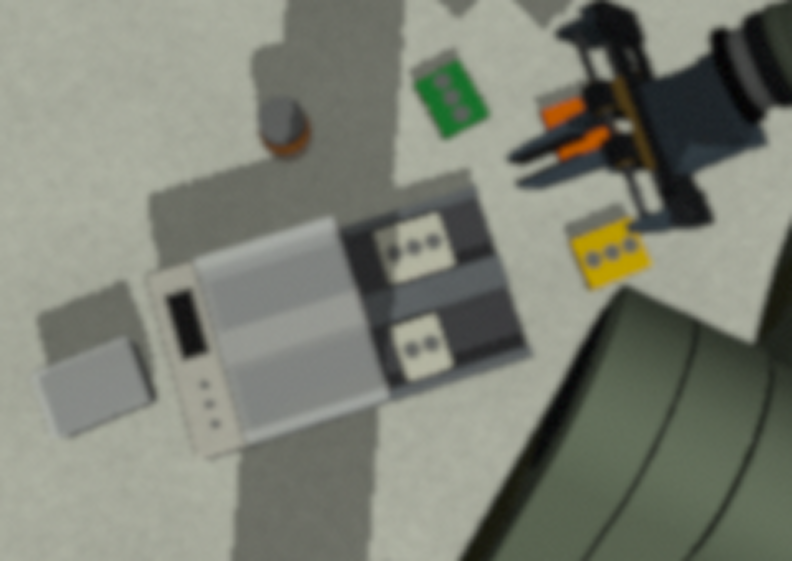

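```bash
python3 -m creep '[[0.85,-33,0.8,29.5,0,0,0],[0.85,-33,0.7,29.5,0,0,0],[0.85,-33,0.8,29.5,0,0,0],[0.85,0,0,0,0,0,0],[0.85,0,0,0,0,0,0]]'
python3 -c "
from h import *
go(-127,-45,22,57)
C=cams(); cv2.imwrite('pics/t2.png',cv2.resize(C['top']['frame'][150:290,240:420,::-1],None,fx=4,fy=4,interpolation=2)); cv2.imwrite('pics/s2.png',cv2.resize(C['scene']['frame'][120:240,240:420,::-1],None,fx=4,fy=4,interpolation=2))
print([proj('top',F2W(f,(x,-45,8)))-[240,150] for x in (0,-140)])
print('tcp px',(proj('top',state()['ee_pos'])-[240,150])*4,(proj('scene',state()['ee_pos'])-[240,120])*4)"
```

```text
time_s: 4.53
ee_pos: [604.6, -56.3, 85.6]
ee_rot: [179.6, -56.8, 106.5]
force: [-0.0, 0.2, -0.3]
gripper_width: 13.5
t 4.53 q [-26.4  47.6  79.1  38.5  97.2 -53.7] F [-0.   0.2 -0.3] w 13.5
tcp [604.6 -56.3  85.6] feeder [-130.8  -48.1   85.6] target [600.6 -53.5  22. ]
shift tool [-51.2  -3.4  38. ] turn [-0.2  0.2  0.4]
[array([65.13246785, 61.42364677]), array([107.56610366,  48.22677009])]
tcp px [425.53376321 172.21809106] [221.58317117 262.83678046]
```

View pics/s2.png

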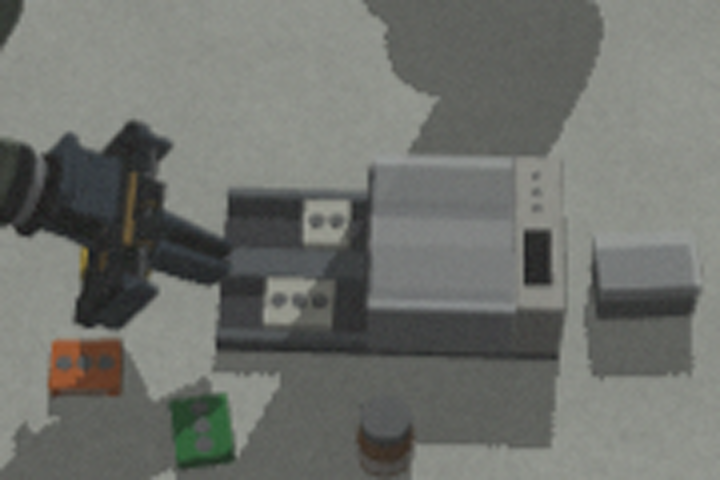

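View pics/t2.png

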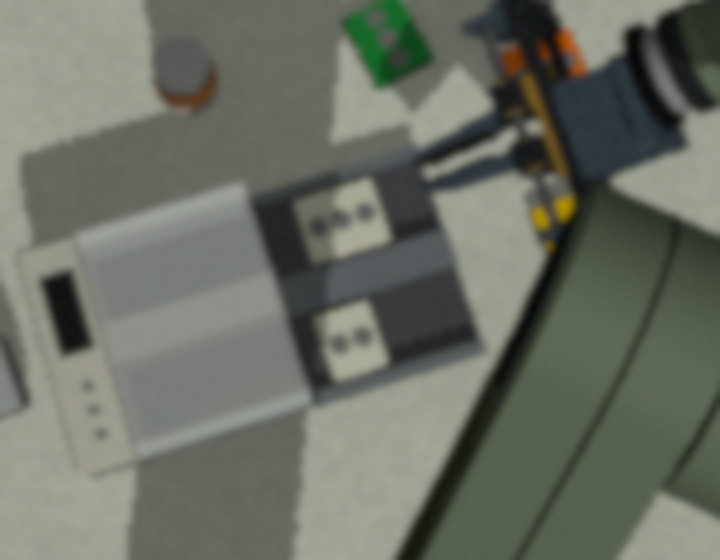

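```bash
python3 -m creep '[[0.85,-20,-1.4,15,0,0,0],[0.85,-20,-1.4,14,0,0,0],[0.85,0,0,0,0,0,0],[0.85,0,0,0,0,0,0]]'
python3 -c "
from h import *
go(-127,-45,22,57)"
```

```text
time_s: 5.12
ee_pos: [600.2, -55.0, 33.0]
ee_rot: [-179.9, -57.1, 106.1]
force: [0.6, -0.8, -0.1]
gripper_width: 13.8
t 5.12 q [-26.5  50.9  81.1  38.2  93.4 -56.8] F [ 0.6 -0.8 -0.1] w 13.8
tcp [600.2 -55.   33. ] feeder [-128.3  -44.2   33. ] target [600.6 -53.5  22. ]
shift tool [-8.5  0.8  7.1] turn [-0.2 -0.1  0.1]
```

```bash
python3 -m creep '[[0.85,-5,0,3.2,0,0,0],[0.85,-4,0.5,3,0,0,0],[0.85,0,0,0,0,0,0],[0.85,0,0,0,0,0,0]]'
python3 -c "
from h import *
for i in range(3): cams()
go(-60,-45,21,57)"
```

```text
time_s: 5.62
ee_pos: [600.7, -54.7, 22.6]
ee_rot: [180.0, -57.0, 106.1]
force: [0.5, -0.4, 1.7]
gripper_width: 13.4
t 5.92 q [-26.5  51.6  81.2  38.2  92.6 -57.3] F [ 0.4 -0.8  1.6] w 14.0
tcp [600.7 -54.7  22.5] feeder [-128.1  -44.8   22.5] target [582.3  10.9  21. ]
shift tool [35.8  0.5 58. ] turn [-0.2  0.   0.2]
```

```bash
python3 -m creep '[[0.85,5.4,0,8.4,0,0,0],[0.85,5.4,0,8.4,0,0,0],[0.85,5.4,0,8.4,0,0,0],[0.85,5.4,0,8.4,0,0,0],[0.85,0,0,0,0,0,0]]'
python3 -c "
from h import *
go(20,-45,22,57)
C=cams(); cv2.imwrite('pics/t3.png',cv2.resize(C['top']['frame'][150:290,240:420,::-1],None,fx=4,fy=4,interpolation=2)); cv2.imwrite('pics/s3.png',cv2.resize(C['scene']['frame'][120:240,240:420,::-1],None,fx=4,fy=4,interpolation=2))"
```

```text
time_s: 6.55
ee_pos: [588.9, -14.9, 22.5]
ee_rot: [-179.9, -57.1, 106.1]
force: [0.6, 0.3, 1.7]
gripper_width: 13.8
t 6.55 q [-24.1  49.9  85.8  39.8  89.4 -57.8] F [0.6 0.3 1.7] w 13.8
tcp [588.9 -14.9  22.5] feeder [-86.7 -44.3  22.5] target [560.5  87.9  22. ]
shift tool [57.5  1.3 89.8] turn [-0.3 -0.1  0.2]
```

View pics/s3.png

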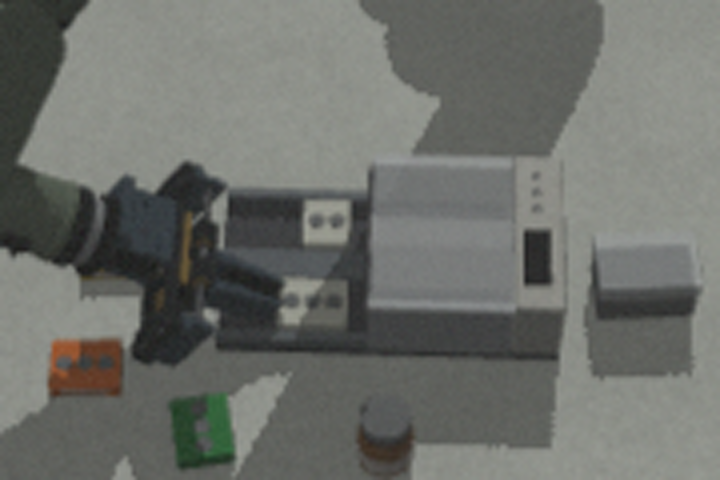

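View pics/t3.png

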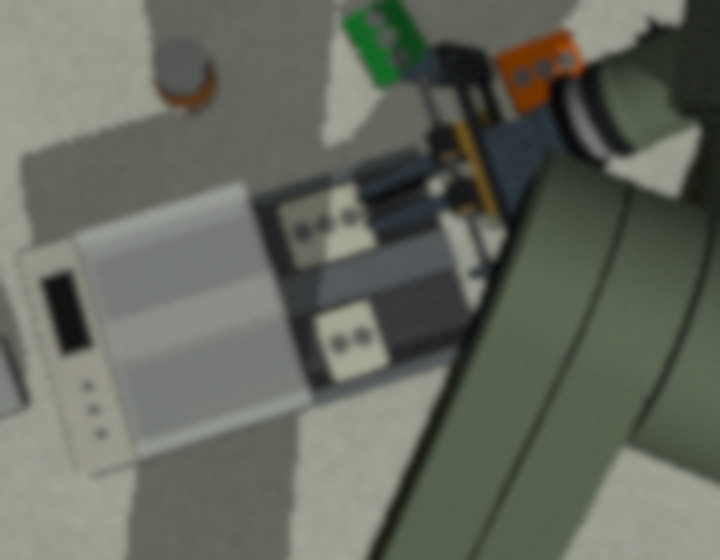

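```bash
python3 -c "
from h import *
C=cams()
for u in ((303,232),(327,223),(350,215)): print(W2F(ray('top',(240+u[0]/4-.4,150+u[1]/4-.4),26)).round(1))
for u in ((291,300),(312,301),(333,302)): print(W2F(ray('scene',(240+u[0]/4-.4,120+u[1]/4-.4),26)).round(1))
"
python3 -m creep '[[0.85,5.4,0,8.4,0,0,0],[0.85,5.4,0,8.4,0,0,0],[0.85,5.4,0.3,8.4,0,0,0],[0.85,5.4,0.3,8.4,0,0,0],[0.85,5.4,0,8.4,0,0,0]]'
python3 -m creep '[[0.85,5.4,0,8.4,0,0,0],[0.85,5.4,0,8.4,0,0,0],[0.85,0,0,0,0,0,0]]'
python3 -c "
from h import *
go(20,-45,22,57)
C=cams(); cv2.imwrite('pics/t4.png',cv2.resize(C['top']['frame'][150:290,240:420,::-1],None,fx=4,fy=4,interpolation=2)); cv2.imwrite('pics/s4.png',cv2.resize(C['scene']['frame'][120:240,240:420,::-1],None,fx=4,fy=4,interpolation=2))"
```

```text
[-33.5 -44.   26. ]
[-53.3 -45.1  26. ]
[-72.2 -45.8  26. ]
[-72.3 -45.3  26. ]
[-52.9 -45.7  26. ]
[-33.6 -46.1  26. ]
time_s: 7.38
ee_pos: [576.1, 32.5, 22.1]
ee_rot: [180.0, -57.0, 106.1]
force: [1.6, -3.9, 4.3]
gripper_width: 13.6
time_s: 7.75
ee_pos: [570.1, 52.5, 22.3]
ee_rot: [-180.0, -57.1, 106.1]
force: [1.2, 1.2, 4.0]
gripper_width: 13.4
t 7.75 q [-19.6  47.4  92.6  43.3  84.2 -58.4] F [1.2 1.2 4. ] w 13.4
tcp [570.1  52.5  22.3] feeder [-16.7 -44.6  22.3] target [560.5  87.9  22. ]
shift tool [19.7  0.5 31. ] turn [-0.3 -0.1  0.1]
```

View pics/s4.png

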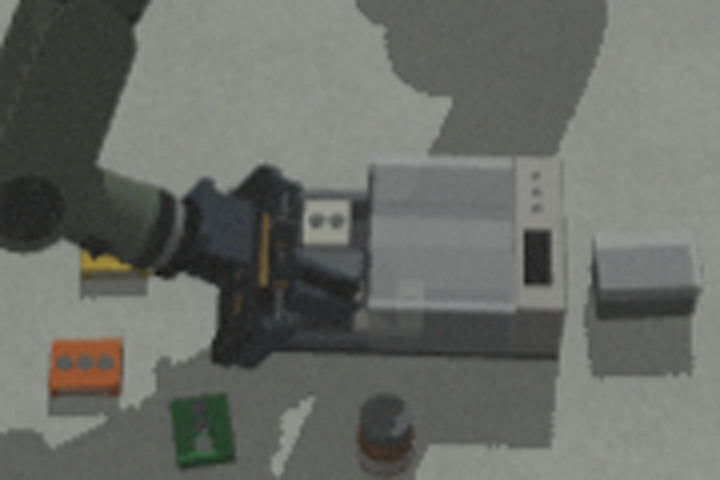

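View pics/t4.png

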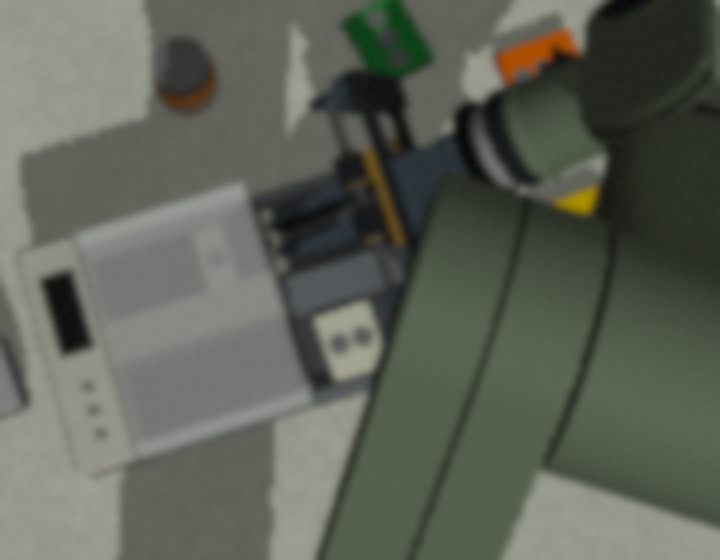

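```bash
python3 -m creep '[[0.85,4.4,0,6.7,0,0,0],[0.85,4.4,0,6.7,0,0,0],[0.85,4.4,0,6.7,0,0,0],[0.85,4.4,0,6.7,0,0,0],[0.85,0,0,0,0,0,0]]'
python3 -c "
from h import *
go(33,-45,22,57)"
```

```text
time_s: 8.48
ee_pos: [561.9, 81.9, 22.2]
ee_rot: [180.0, -57.0, 106.1]
force: [1.8, -1.4, 4.2]
gripper_width: 13.6
t 8.47 q [-17.4  46.4  95.3  44.9  81.9 -58.6] F [ 1.8 -1.4  4.2] w 13.6
tcp [561.9  81.9  22.2] feeder [ 13.8 -44.8  22.2] target [556.9 100.4  22. ]
shift tool [10.3  0.3 16.2] turn [-0.2  0.   0.2]
```

```bash
python3 -m creep '[[0.85,3.3,0,5,0,0,0],[0.85,3.3,0,5,0,0,0],[0.85,0,0,0,0,0,0]]'
python3 -m creep '[[0.85,3.3,0,5,0,0,0],[0.85,1.6,0,2.6,0,0,0],[0.85,0,0,0,0,0,0]]'
python3 -c "
from h import *
go(35,-45,22,57)
C=cams(); cv2.imwrite('pics/t5.png',cv2.resize(C['top']['frame'][170:260,240:350,::-1],None,fx=6,fy=6,interpolation=2))"
```

```text
time_s: 8.85
ee_pos: [558.6, 93.2, 22.2]
ee_rot: [180.0, -57.0, 106.1]
force: [1.8, -1.7, 4.0]
gripper_width: 13.5
time_s: 9.22
ee_pos: [556.0, 101.9, 22.1]
ee_rot: [180.0, -57.0, 106.1]
force: [1.0, -3.7, 5.0]
gripper_width: 13.6
t 9.22 q [-15.9  45.8  97.1  46.2  80.4 -58.7] F [ 1.  -3.7  5. ] w 13.6
tcp [556.  101.9  22.1] feeder [ 34.7 -44.6  22.1] target [556.4 102.3  22. ]
shift tool [0.  0.4 0.3] turn [-0.2  0.   0.1]
```

View pics/t5.png

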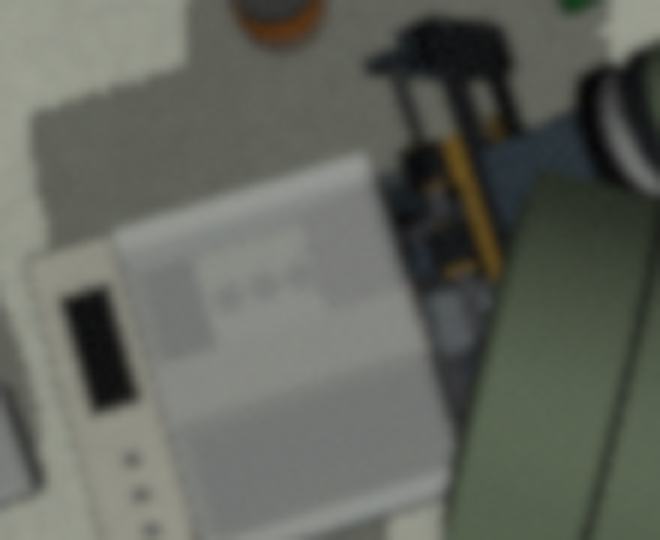

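```bash
python3 -c "
from h import *
C=cams()
for u in ((230,297),(264,286),(299,276)): print(W2F(ray('top',(240+u[0]/6-.4,170+u[1]/6-.4),26)).round(1))
"
```

```text
[ 86.8 -44.4  26. ]
[ 68.6 -44.6  26. ]
[ 50.  -44.1  26. ]
```

```bash
python3 -m creep '[[0.85,-4.4,0,-6.7,0,0,0],[0.85,-8.2,0,-12.6,0,0,0],[0.85,-8.2,0,-12.6,0,0,0],[0.85,-8.2,0,-12.6,0,0,0],[0.85,-8.2,0,-12.6,0,0,0]]'
python3 -m creep '[[0.85,-8.2,0,-12.6,0,0,0],[0.85,-8.2,0,-12.6,0,0,0],[0.85,-8.2,0,-12.6,0,0,0],[0.85,-8.2,0,-12.6,0,0,0],[0.85,0,0,0,0,0,0]]'
python3 -c "
from h import *
go(-150,-45,150,57)
C=cams(); cv2.imwrite('pics/t6.png',cv2.resize(C['top']['frame'][150:290,220:420,::-1],None,fx=4,fy=4,interpolation=2)); cv2.imwrite('pics/s6.png',cv2.resize(C['scene']['frame'][120:240,240:420,::-1],None,fx=4,fy=4,interpolation=2))"
```

```text
time_s: 10.05
ee_pos: [575.1, 35.5, 22.2]
ee_rot: [-180.0, -57.0, 106.1]
force: [-0.8, 2.8, 4.5]
gripper_width: 13.9
time_s: 10.68
ee_pos: [592.4, -23.3, 21.9]
ee_rot: [179.9, -56.9, 106.1]
force: [-0.9, -2.6, 6.6]
gripper_width: 13.8
t 10.68 q [-24.6  50.3  84.9  39.5  89.8 -57.7] F [-0.9 -2.6  6.6] w 13.8
tcp [592.4 -23.3  21.9] feeder [-95.7 -45.4  21.9] target [606.9 -75.6 150. ]
shift tool [  77.6   -0.4 -115.5] turn [-0.1  0.1  0.2]
```

View pics/t6.png

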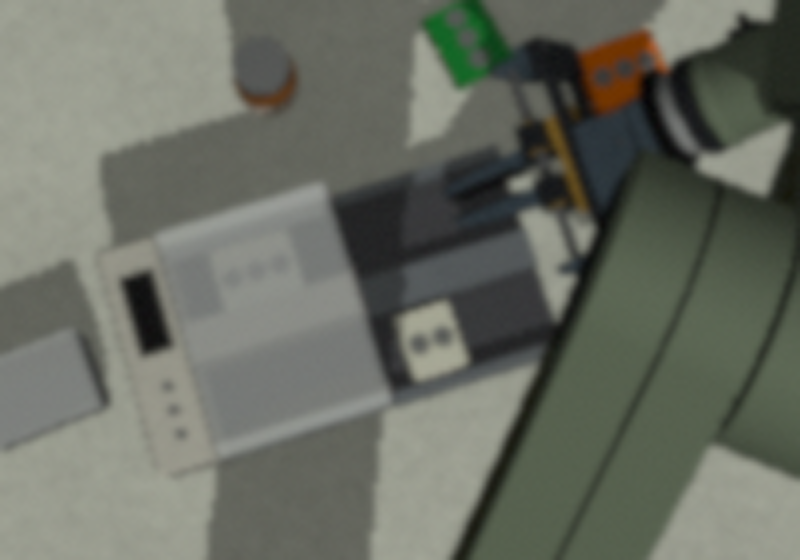

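View pics/s6.png

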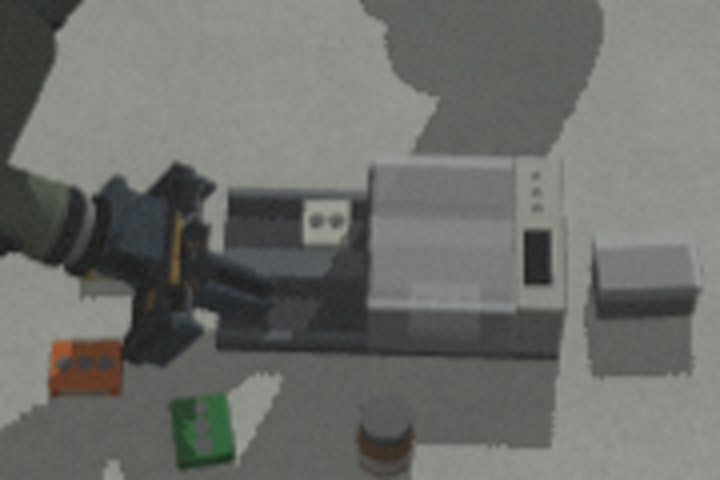

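```bash
python3 -m creep '[[0.85,8,0,-8,0,0,0],[0.85,25,0,-36,0,0,0],[0.85,25,0,-36,0,0,0],[0.85,20,0,-36,0,0,0],[0.85,0,0,0,0,0,0]]'
python3 -m creep '[[0.85,0,0,0,0,0,0],[0.85,0,0,0,0,0,0],[0.85,0,0,0,0,0,0],[0.85,0,0,0,0,0,0]]'
python3 -c "
from h import *
go(-150,-45,150,57)
C=cams(); cv2.imwrite('pics/t7.png',cv2.resize(C['top']['frame'][160:270,230:350,::-1],None,fx=5,fy=5,interpolation=2)); cv2.imwrite('pics/s7.png',cv2.resize(C['scene']['frame'][120:240,240:420,::-1],None,fx=4,fy=4,interpolation=2))"
```

```text
time_s: 11.4
ee_pos: [608.6, -76.4, 152.7]
ee_rot: [179.4, -56.6, 106.5]
force: [-0.0, -0.0, -0.4]
gripper_width: 13.3
time_s: 11.9
ee_pos: [606.6, -73.5, 150.0]
ee_rot: [-179.9, -57.0, 106.1]
force: [-0.6, 0.3, -0.4]
gripper_width: 13.4
t 11.9 q [-27.5  44.7  74.9  38.6 103.6 -49.7] F [-0.6  0.3 -0.4] w 13.4
tcp [606.6 -73.5 150. ] feeder [-147.9  -45.3  150. ] target [606.9 -75.6 150. ]
shift tool [-1.2 -0.3 -1.8] turn [-0.3 -0.   0.1]
```

View pics/t7.png

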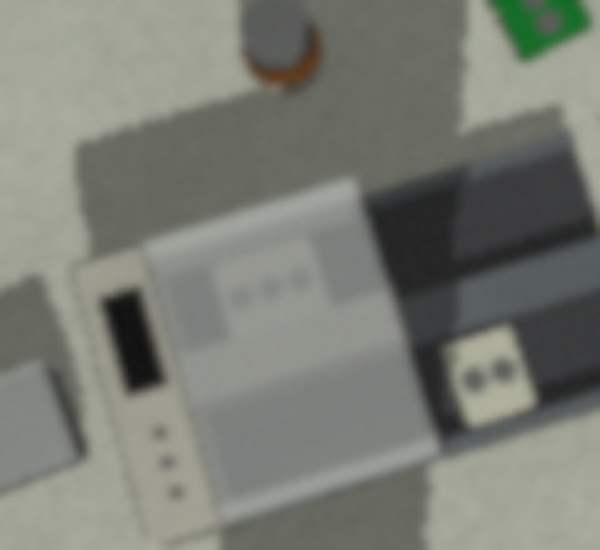

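View pics/s7.png

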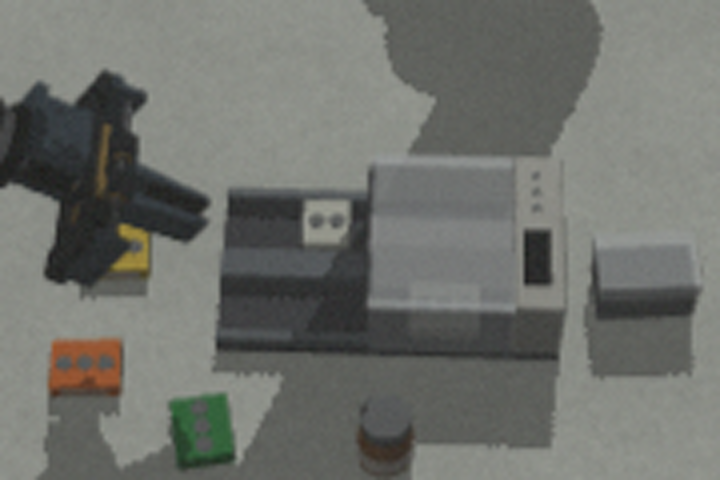

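```bash
python3 -c "
from h import *
C=cams()
for u in ((240,297),(270,288),(301,279),(328,303),(308,237),(475,379),(504,370)): print(W2F(ray('top',(230+u[0]/5-.4,160+u[1]/5-.4),26)).round(1))
g=C['top']['frame'][190:250,255:320,::-1].astype(float); g=np.clip((g-60)*2,0,255).astype(np.uint8)
cv2.imwrite('pics/t8.png',cv2.resize(g,None,fx=9,fy=9,interpolation=2))
print(state()['time_s'])
for x,z in((0,82),(0,20),(24,26)): print(x,z,[((proj('top',F2W(f,(x,y,z)))-[255,190]+.5)*9).round() for y in(-73,-17,17,73)])
"
```

```text
[ 87.7 -45.   26. ]
[ 68.6 -44.8  26. ]
[ 48.8 -44.4  26. ]
[ 37.2 -25.2  26. ]
[ 37.2 -68.2  26. ]
[-34.7  46.4  26. ]
[-53.2  46.4  26. ]
12.1
0 82 [array([421.,  81.]), array([472., 243.]), array([503., 343.]), array([554., 509.])]
0 20 [array([431., 116.]), array([478., 269.]), array([508., 363.]), array([557., 521.])]
24 26 [array([363., 133.]), array([410., 287.]), array([439., 383.]), array([488., 542.])]
```

View pics/t8.png

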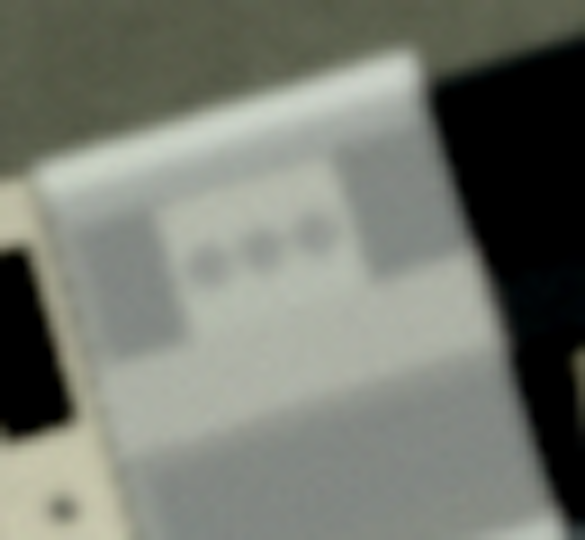

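```bash
python3 -c "
from workcell import *
print(job_done())"
```

```text
the job is handed in; nothing more can be done
None
```

I pushed the long three-cap cassette along the far lane, under the flap and into the bay. I used nearly closed fingertips leaned 57°, then drew them straight back out and raised them clear. The job was handed in at about 12.1 s.

**Last checks:**
- **Cassette:** its rear edge measures about 37 mm beyond the bar, against the 26 mm at which the flap drops. Its centre is at x ≈ 69 mm, y ≈ -45 mm, to about 3 mm.
- **Short cassette:** its caps measure within 0.2 mm of where they were at the start.
- **Surroundings:** the jar, tip box and the coloured look-alikes look undisturbed in the last pictures. The tube rack and wash bottle were outside those crops. The arm stayed well away from the bottle and crossed the rack's side only at full height.
- **Forces:** the last reading was about zero with the tool in free air. The readings stayed under about 8 N, partly from the fingertips rubbing lightly on the lane floor.

**Flap not seen directly:** I could not make out the steel flap itself in the images. I infer it is shut because the rear edge is past the drop point, nothing covers that edge, and the area by the bar looks the same in both lanes.

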